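# Hold the coffee scoop under the bean dispenser

### The arm

A 6-joint arm with a two-finger parallel gripper is mounted at the origin on a cart in front of the work surface, level with it; the furniture and walls round the work are solid. World frame = base frame: x ahead of the robot, y to its left, z up, the work surface at z = 0. Lengths are in m, angles in rad, forces in N, time in s.
With the tool pointing down it reaches from about 0.4 to 0.825 m from the base axis. Payload 7 kg.
Tool frame: the origin (TCP) lies at the very end of the fingers, on their centre line; the grasp point (between the pads) lies arm.hold_point_z behind it (arm.hold_point_z is the distance from the TCP to the grasp point, in m); z points along the fingers, y is the line along which they close (so a half turn about z gives the same grasp; the last joint's range is limited). The gripper opens to 88 mm and grips with 3 to 60 N. Pads are 19 mm wide; open, the fingers measure 130 mm over their backs; the gripper's body (78 mm by 193 mm) begins 47 mm behind the grasp point.
Start: joints at [-0.999, 0.359, 0.012, 0, -1.224, -0.288], TCP at [0.189, -0.648, 0.227] pointing down, gripper open.
Joint ranges: [-3.07, 3.07], [-1.43, 2.12], [-1.02, 1.25], [-3.03, 1.67], [-3.05, -0], [-3.03, 3.03]. Speed limits (rad/s): [2.39, 2.39, 3.01, 3.14, 3.14, 3.14].

### API

Orientations are given as [roll, pitch, yaw] about the fixed x, y, z axes, in that order (R = Rz(yaw) Ry(pitch) Rx(roll)).
In Python, from station import arm, status, grab_frame, camera_params gives the robot as it stands (arm), with the cameras as plain functions and the readings (status).
- The arm moves only by the tool nudge_tcp, called after ">>>" as name([rows], argument=value, ...), one row to a line, values as JSON. Schema: {"type":"object","properties":{"ticks":{"type":"array","items":{"type":"object","properties":{"jaw":{"type":"number"},"pos":{"type":"array","items":{"type":"number"},"minItems":3,"maxItems":3},"turn":{"type":"number"}},"additionalProperties":false,"required":["jaw"]},"minItems":1,"maxItems":20},"grip_n":{"type":"number"},"only":{"type":"string"},"quiet":{"type":"boolean"},"lines":{"type":"string"}},"required":["ticks"],"additionalProperties":false}. ticks is a list of rows, 1 to 20 of them, each an object with the fields jaw (the finger opening in m), pos (a list: dx, dy, dz in a scale on which 1.0 is 1 m), turn (a turn about the tool's z in a scale on which 1.0 is pi/2 rad); a field left out counts as zero (the opening has to be given); each row is the pose to reach, as a shift and turn from the pose commanded when the call began, along the tool's axes at that moment; what a row does not reach only later rows make up. A row lasts 1/12 s, in which the tool goes at most 0.0417 m and 0.125 rad, less where a joint would pass 70% of its speed; a pose out of reach is approached as far as the arm can. The fingers move at their own pace and stop on an object; grip_n is the grip in N (left out, the last holds). Time passes only in rows, so rows that do not move let the fingers close. The tool returns the time, the measured TCP pose, the force, the opening and the grip force at its end. only (a regular expression) keeps the lines of the reply that match it, lines (a string "A,B") keeps lines A to B, and quiet returns only ok. A shift or turn number past 1, either way, is cut back to 1. Input that does not fit is refused with a message, and nothing moves.
- status.get_state(): the state, without advancing time (a new reading comes with each control period).
- grab_frame(name): name is "scene" or "top"; returns the picture (384x512x3 uint8, red, green, blue); there is no depth.
- camera_params(name): a dict with "fx", "fy", "cx", "cy" (pixels), "T" (4x4, takes a point from camera to world coordinates). Camera axes: x right, y down, z forward; pixel columns grow to the right and rows downward; lengths in m; the calibration is good to about 2 mm. A picture is of the moment at which its call begins. camera_params takes no time and is no camera call.
- arm.job_done(): hands the job in; it is judged then, once.
The state is a dict: "t": time; "q": joint angles; "qd": joint speeds; "joint_efforts": joint torques, N m; "eef_pos": TCP position; "ee_rot": TCP orientation; "force": force on the tool from outside, world axes, zero at the start; "moment": the same for the moment, N m; "width": finger opening in m; "gripper_force": force on a finger pad.
Only numpy, scipy, OpenCV 4.12 (cv2) and the standard library are available. Lean on these libraries where they do the work, as an engineer would, in place of code of your own. Each camera call takes 0.05 s, during which the arm holds its last target. There are 200 camera calls.

### The job

Unhook the coffee scoop with the orange handle from the rail and hold it up, level, under the outlet of the bean dispenser so that I can fill it: the bowl's mouth centred below the outlet with its rim about 25 mm beneath it, the handle pointing straight out from the dispenser's front so that it is clear of my hands at the side knobs, and the scoop touching neither dispenser nor rail. Finish while still holding it there; do not put it down. Leave the black-handled scoop hanging and everything else where it stands.

Things in the scene. Friction and masses are not known exactly. Their poses are not given: they have to be found in the camera images.
- scoop_orange: Coffee scoop with orange handle, loose, about 120 g, hanging level on the rail. Origin: centre of the underside of its round steel bowl (52 mm outer diameter, 40 high, wall 3); z up; x points from the handle to the bowl. The upright handle stands at x = -36 mm: a steel strip 4 mm thick (x), 10 wide (y), then from z = 127 to 189 mm the orange grip, 11 (x) by 16 mm (y)
- scoop_orange_grip (a point): point in the middle of the orange grip, on scoop axes (-36, 0, 160) mm; a good grasp is from above with the fingers closing along the scoop's y (16 mm)
- scoop_orange_mouth (a point): centre of the orange scoop's mouth, at rim height, (0, 0, 40) mm on the scoop's axes
- scoop_black: The same scoop with a black handle, hanging on the same rail 110 mm beside the orange one (either side); leave it hanging. Same origin and axes
- rail_stand: Fixed stand: a horizontal steel bar, 8 mm thick and 260 mm long, along its y, axis 152 mm above the worktop, on two posts at y = -130 and +130 mm with wooden feet. Origin on the worktop below the middle of the bar; -x faces the robot, on which side the handles hang. A wall cabinet hangs beyond it: underside about 500 mm up, front at about world x = 0.65 m
- dispenser: Fixed bean dispenser, 302 mm tall: black foot 170 x 130 x 14 mm centred on the origin, dark column with a round black knob on either side, white round tank (114 mm across at its black lid, axis at x = +20 mm), from which a black chute 30 mm wide (z = 153 to 170 mm) reaches forward (-x) to the downward outlet. Origin: centre of the foot's underside; -x is its front
- outlet (a point): centre of the lower face of the outlet nozzle, which looks down (24 mm across, widening to 32 mm), at (-125, 0, 150) mm on the dispenser's axes; same axes as the dispenser. Only air below it, down to the worktop
- mug_far: white mug with dots, 84 x 115 x 100 mm, bystander, loose; origin on its underside
- cup_white: white cup, 68 mm across, 82 mm tall, bystander, loose; origin at the centre of its underside
- lemon_1: lemon, 78 x 55 x 56 mm, bystander, loose; origin on its underside
- scoop_orange_hook (a point): where the rail's axis lies in the scoop's inverted-V hook, (-21, 0, 117) mm on its axes; hook open below, z = 110 to 128 mm. The bowl hangs low on the far side of the rail: to unhook, lift 20 to 45 mm (more drives the rim into the rail), then draw the scoop back along its own -x by 60 mm or more, the rail passing over the bowl

How it is judged:
By the outcome, as a careful person would: the job done as asked, in the order asked, and still so for the second after the job is handed in, while the arm keeps its last pose, push and grip.
It also fails if it takes over 40 s, if anything falls off the work surface, if the arm or the gripper's body presses on something with over 40 N, if the wrist force passes 120 N, or if a joint passes its speed limit or range.

## Working session

There is one attempt and no reset: what is moved stays moved. The work goes in short steps, Python scripts to look and compute and a tool call to move; the robot and the scene stay as the last step left them, time stands still between calls to the robot, and variables do not carry over. Pictures are saved under pics/ and viewed, at most 10 in all, crops included, and the job is handed in when it is done.

```bash
ls; mkdir -p pics
```

Run:
```python
from station import arm, status, grab_frame, camera_params
import cv2,numpy as np
for n in("scene","top"):
    f=grab_frame(n);cv2.imwrite(f"pics/{n}0.png",f[:,:,::-1])
    p=camera_params(n);print(n,p["fx"],p["fy"],p["cx"],p["cy"],np.round(p["T"],4).tolist())
s=status.get_state();print(s,arm.hold_point_z)
```

```text
pics
station.py
scene 465.33516092357195 465.33516092357195 256.6810474243447 184.5440907258945 [[-0.8347, -0.3621, 0.4148, -0.0214], [-0.5505, 0.5676, -0.6122, 0.8106], [-0.0138, -0.7394, -0.6732, 1.1048], [0.0, 0.0, 0.0, 1.0]]
top 399.64814394189136 399.64814394189136 253.58116595098377 195.0669624713193 [[-0.0104, -0.9883, 0.1521, 0.4146], [-0.9999, 0.0109, 0.003, -0.0775], [-0.0046, -0.152, -0.9884, 1.2652], [0.0, 0.0, 0.0, 1.0]]
{'t': 0.1, 'q': array([-9.98886210e-01,  3.59286173e-01,  1.11539872e-02, -2.93865092e-04,
       -1.22408627e+00, -2.88092549e-01]), 'qd': array([-8.60836782e-05, -2.77984494e-03,  1.51299161e-03,  5.18841139e-04,
       -1.10505337e-03, -6.70871281e-04]), 'joint_efforts': array([-1.75510133e-03, -5.84159446e+01,  2.93754208e+01,  7.01539144e+00,
        1.01786191e-02, -6.13023258e-05]), 'eef_pos': array([ 0.18886042, -0.64759227,  0.22573935]), 'ee_rot': array([ 3.14015064e+00, -1.39211747e-04, -2.85787504e+00]), 'force': array([ 0.26613093,  1.03857528, -0.82217504]), 'moment': array([ 0.00579214, -0.05734979, -0.02701777]), 'gripper_force': 0.0, 'width': 0.08758481546699097} 0.0188
```

View pics/scene0.png

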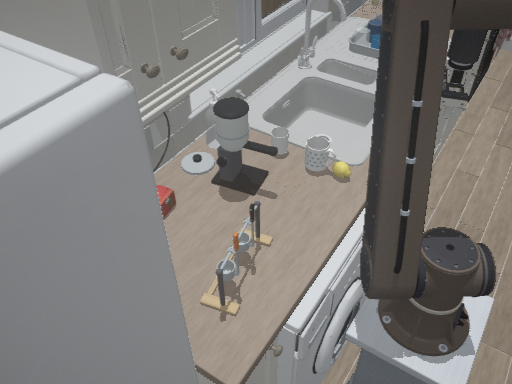

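View pics/top0.png

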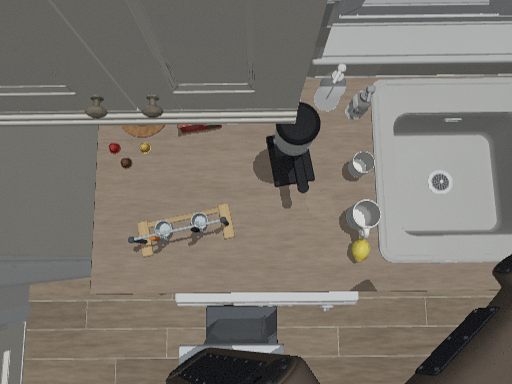

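Scene: orange grip near (236,241), the dispenser near (235,150) with its chute to (275,150). Top: rail from (140,240) to (228,222), orange grip near (155,238), dispenser foot at (290,160), outlet near (302,187). I'll enlarge both.

Run:
```python
import cv2,numpy as np
a=cv2.imread("pics/scene0.png");b=cv2.imread("pics/top0.png")
r=lambda im,x,y,w,h:cv2.resize(im[y:y+h,x:x+w],(400,300),interpolation=cv2.INTER_CUBIC)
cv2.imwrite("pics/crop1.png",np.vstack([np.hstack([r(a,190,195,100,120//1*75//120),r(a,195,90,120,90+0)]),np.hstack([r(b,130,190,112,84),r(b,250,95,140,105)])]))
for n,im in(("s",a),("t",b)):
    h=cv2.cvtColor(im,cv2.COLOR_BGR2HSV);m=cv2.inRange(h,(5,150,100),(18,255,255))
    k,l,st,c=cv2.connectedComponentsWithStats(m)
    print(n,[(st[i].tolist(),c[i].round(1).tolist()) for i in range(1,k) if st[i,4]>8])
```

```text
s []
t [([150, 236, 6, 4, 19], [152.6, 237.9]), ([157, 237, 3, 3, 9], [158.0, 238.0])]
```

View pics/crop1.png

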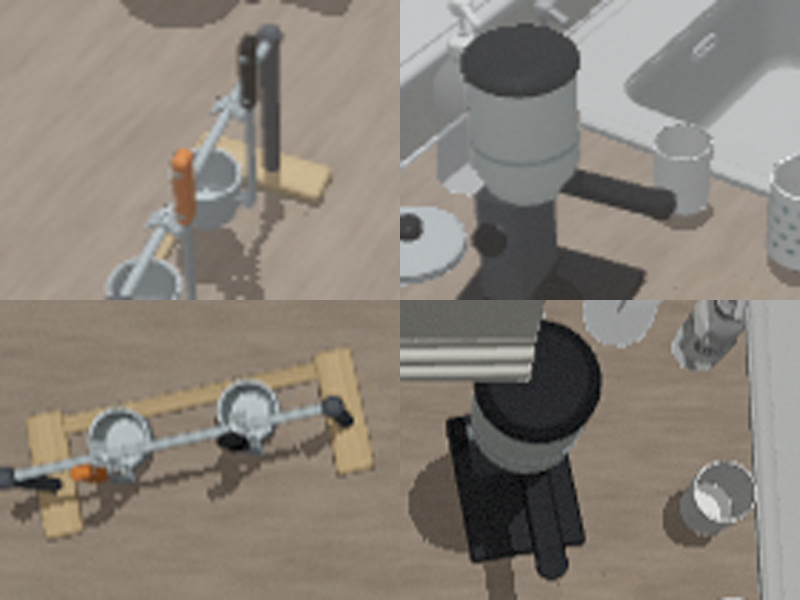

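The crops show the orange scoop as the left (+y) one, with the black one to its right. In the top view the post tops are at about (131,240) and (224,220), the foot's front corners at about (276,185) and (315,179), and the chute tip at about (303,192).

Create h.py:
```python
import numpy as np,json
from station import arm, status, grab_frame, camera_params
P={n:camera_params(n) for n in("scene","top")}
def ray(n,u,v):
    p=P[n];T=np.array(p["T"]);d=T[:3,:3]@[(u-p["cx"])/p["fx"],(v-p["cy"])/p["fy"],1];return T[:3,3],d
def onz(n,u,v,z):
    o,d=ray(n,u,v);return o+d*(z-o[2])/d[2]
def tri(a,b):
    A=np.zeros((3,3));y=np.zeros(3)
    for n,(u,v) in(("scene",a),("top",b)):
        o,d=ray(n,u,v);d=d/np.linalg.norm(d);M=np.eye(3)-np.outer(d,d);A+=M;y+=M@o
    return np.linalg.solve(A,y)
def proj(n,X):
    p=P[n];T=np.array(p["T"]);c=T[:3,:3].T@(np.asarray(X)-T[:3,3]);return np.array([p["fx"]*c[0]/c[2]+p["cx"],p["fy"]*c[1]/c[2]+p["cy"]])
```

Run:
```python
from h import *;import cv2
np.set_printoptions(precision=4,suppress=True)
a=cv2.imread("pics/scene0.png");b=cv2.imread("pics/top0.png")
for n,im,w in(("s",a,(225,225,20,35)),("t",b,(145,228,20,18))):
    x,y,ww,hh=w;s=im[y:y+hh,x:x+ww].astype(int);m=(s[:,:,2]>s[:,:,0]*1.8)&(s[:,:,2]>90)
    ys,xs=np.nonzero(m);print(n,len(xs),xs.mean()+x,ys.mean()+y,xs.min()+x,xs.max()+x,ys.min()+y,ys.max()+y)
    if n=="s":g=(xs.mean()+x,ys.mean()+y)
    else:h=(xs.mean()+x,ys.mean()+y)
print("grip",tri(g,h), onz("scene",*g,.195))
e1=onz("top",131.4,239.8,.156);e2=onz("top",223.8,220.2,.156);print("posts",e1,e2,np.linalg.norm(e1-e2),"yaw",np.degrees(np.arctan2(*(-(e1-e2)[:2]*[-1,1])[[0,1]])))
print("bowls",onz("top",163.6,229.2,.075),onz("top",130+248/3.571,190+109/3.571,.075))
print("post scene",tri((257,203.3),(223.8,220.2)))
f1=onz("top",276.3,185.3,.014);f2=onz("top",314.8,179,.014);b1=onz("top",250+48/2.857,95+120/2.857,.014);print("foot",f1,f2,b1,np.linalg.norm(f1-f2))
print("chute tip",onz("top",303.2,192.3,.16))
# foot in scene
print("foot scene front-left/right", onz("scene",195+645/3.333-120,90+270/3.333,.014))
# contour of the dispenser in the top view
m=(b.max(2)<45).astype(np.uint8);m[:,:255]=0;m[:130]=0;m[210:]=0;m[:,330:]=0
for c in cv2.findContours(m,cv2.RETR_EXTERNAL,cv2.CHAIN_APPROX_NONE)[0]:
    if cv2.contourArea(c)>200:print(cv2.approxPolyDP(c,2,True)[:,0].tolist())
for r in range(165,198,3):
    print(r,''.join('%4d'%v for v in b[r,270:322].max(1)))
```

```text
s 66 235.6818181818182 240.57575757575756 233 238 232 250
t 40 154.35 238.325 150 159 236 240
grip [0.4658 0.1915 0.1966] [0.4671 0.1906 0.195 ]
posts [0.4639 0.2649 0.156 ] [0.5154 0.0094 0.156 ] 0.2606147493660783 yaw -168.5921613285442
bowls [0.4979 0.195  0.075 ] [0.5226 0.0885 0.075 ]
post scene [0.5178 0.0108 0.1524]
foot [ 0.6377 -0.1463  0.014 ] [ 0.6567 -0.2693  0.014 ] [ 0.7969 -0.1185  0.014 ] 0.12443593265935264
chute tip [ 0.5909 -0.2132  0.16  ]
foot scene front-left/right [ 0.6547 -0.2646  0.014 ]
[[267, 137], [275, 185], [296, 182], [298, 189], [305, 191], [298, 189], [295, 168], [298, 166], [304, 169], [307, 184], [308, 180], [314, 178], [308, 150], [306, 154], [309, 154], [310, 160], [306, 160], [310, 162], [305, 165], [304, 153], [298, 156], [284, 154], [273, 145], [274, 137]]
[[277, 130], [282, 138], [294, 144], [310, 141], [318, 131], [306, 130], [304, 133], [301, 131], [304, 130], [299, 130], [294, 138], [292, 135], [295, 134], [295, 130], [290, 130], [288, 134], [284, 133], [288, 130]]
165   94  25  26  29  27  27  27  24  34  27  21  22  28  29  26  22  31  29
[... 1566 characters left out ...]
8  45  37 144 141 143 142 141 142 145 142 145 143 141 143 143
189  143 143 141 138 137 139 141 140 144 119  90  90  91  91  92  90  89  87  89 121 140 137 141 140 137 138 145 119  27  48  48  48  49  47  46  45  49  46  91 149 148 142 142 144 141 142 142 139 143 137 139 135
192  135 138 139 140 140 142 141 141 137 144  91  87  88  92  86  91  87  85  85  84 138 140 142 145 143 144 142 146 145 122 108  59  41  42  60 106 124 151 149 149 150 148 151 147 147 145 145 144 145 144 144 143
195  142 142 143 141 143 144 144 142 144 147  93  85  86  89  89  87  86  90  85  86 140 140 141 140 142 138 140 138 140 137 139 137 140 141 143 140 145 147 146 147 144 145 145 145 146 143 145 142 143 144 145 145
```

Run:
```python
from h import *;import cv2
np.set_printoptions(precision=4,suppress=True)
a=cv2.imread("pics/scene0.png");b=cv2.imread("pics/top0.png")
g=b.max(2).astype(float)
def edge(rows,lo,hi,th,left):   # subpixel crossing along each row
    o=[]
    for r in rows:
        s=g[r,lo:hi];
        k=np.nonzero((s[:-1]>th)&(s[1:]<=th))[0] if left else np.nonzero((s[:-1]<=th)&(s[1:]>th))[0]
        if len(k):
            k=k[0] if left else k[-1];o.append((lo+k+(s[k]-th)/(s[k]-s[k+1]),r))
    return np.array(o)
def yaw(p,z,nm):
    X=np.array([onz("top",u,v,z) for u,v in p])[:,:2];vx,vy,x,y=cv2.fitLine(X.astype(np.float32),cv2.DIST_HUBER,0,1e-3,1e-3).ravel()
    print(nm,"yaw",np.degrees(np.arctan(vy/vx)),"pt",x,y,len(X));return np.array([x,y])
fl=edge(range(145,180),262,285,65,True);yaw(fl,.014,"footL")
fr=edge(range(160,178),308,325,85,False);yaw(fr,.014,"footR")
cl=edge(range(184,191),290,303,95,True);cr=edge(range(182,191),302,315,95,False)
p=yaw(cl,.1615,"chL");q=yaw(cr,.1615,"chR");
for u in(275,):pass
# front edge of the foot: columns
fe=[]
for u in list(range(277,294))+list(range(309,313)):
    fe.append((u,[r for r in range(176,188) if g[r,u]<38 or g[r,u]<60 and u>300][-1]+.5))
print(fe)
# scene view: dark dispenser
s=a[125:195,205:285].max(2)
for r in range(135,160,2):print(r,' '.join('%d'%v for v in a[r,240:284].max(1)))
```

```text
footL yaw 9.198595 pt 0.71396226 -0.12704788 35
footR yaw 9.28117 pt 0.69755834 -0.26203984 18
chL yaw 9.073528 pt 0.60592306 -0.19583236 7
chR yaw 1.5422273 pt 0.6084227 -0.22696622 9
[(277, 186.5), (278, 185.5), (279, 185.5), (280, 185.5), (281, 185.5), (282, 185.5), (283, 185.5), (284, 184.5), (285, 184.5), (286, 184.5), (287, 184.5), (288, 184.5), (289, 184.5), (290, 183.5), (291, 183.5), (292, 183.5), (293, 183.5), (309, 180.5), (310, 180.5), (311, 180.5), (312, 180.5)]
135 132 131 131 124 116 113 119 123 123 152 158 161 162 163 162 162 162 160 159 159 159 159 157 156 159 160 159 158 132 130 132 144 177 151 141 143 144 146 147 148 148 149 149 149
137 116 115 119 121 127 128 127 124 128 157 163 161 161 160 160 160 159 159 158 158 159 158 157 158 159 159 155 156 157 158 156 140 142 143 151 155 169 183 178 188 182 178 163 200
139 130 130 129 129 129 128 126 123 149 163 164 164 164 160 160 158 156 155 157 159 159 160 160 159 158 157 158 158 161 161 159 143 141 142 145 144 145 144 144 143 144 143 143 141
141 131 130 129 129 128 127 127 86 69 68 88 133 135 154 157 155 156 158 159 161 
[... 871 characters left out ...]
 143
153 69 108 153 159 159 158 158 159 161 162 163 164 159 158 157 157 157 158 159 159 159 159 162 138 90 76 63 58 58 58 58 60 61 60 60 60 59 113 140 146 143 144 142 141
155 69 105 152 160 160 162 161 162 162 162 159 158 158 160 159 159 161 162 165 163 164 163 161 161 163 163 160 159 156 154 116 69 60 58 57 77 106 111 111 113 112 112 112 111
157 71 85 153 162 160 159 161 162 162 162 163 164 164 164 164 163 163 164 164 162 162 163 162 162 161 160 160 160 160 159 162 162 158 158 124 112 111 113 112 111 113 110 110 111
159 68 85 151 159 159 162 161 160 161 164 164 164 164 163 163 162 165 164 162 161 159 160 159 159 159 159 159 160 161 162 160 159 158 160 161 161 159 158 160 157 158 158 159 160
```

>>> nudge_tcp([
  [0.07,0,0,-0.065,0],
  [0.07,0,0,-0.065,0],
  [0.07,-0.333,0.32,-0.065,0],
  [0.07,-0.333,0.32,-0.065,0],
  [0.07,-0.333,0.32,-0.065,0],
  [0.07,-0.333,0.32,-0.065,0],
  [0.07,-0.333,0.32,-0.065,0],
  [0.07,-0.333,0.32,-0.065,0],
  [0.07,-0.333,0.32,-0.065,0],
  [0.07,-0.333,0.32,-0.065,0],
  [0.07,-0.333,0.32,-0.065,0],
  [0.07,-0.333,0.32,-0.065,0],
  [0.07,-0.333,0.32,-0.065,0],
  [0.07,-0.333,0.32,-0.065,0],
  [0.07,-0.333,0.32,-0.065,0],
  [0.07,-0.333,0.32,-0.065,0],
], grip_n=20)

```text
refused: ticks[0]: [0.07, 0, 0, -0.065, 0] is not of type 'object' (schema: type "object"). Nothing was moved.
```

Refused on format, not on reach. It needs a list of objects, one for each row.

>>> nudge_tcp([
  {"jaw":0.07,"pos":[0,0,-0.065]},
  {"jaw":0.07,"pos":[0,0,-0.065]},
  {"jaw":0.07,"pos":[-0.333,0.32,-0.065]},
  {"jaw":0.07,"pos":[-0.333,0.32,-0.065]},
  {"jaw":0.07,"pos":[-0.333,0.32,-0.065]},
  {"jaw":0.07,"pos":[-0.333,0.32,-0.065]},
  {"jaw":0.07,"pos":[-0.333,0.32,-0.065]},
  {"jaw":0.07,"pos":[-0.333,0.32,-0.065]},
  {"jaw":0.07,"pos":[-0.333,0.32,-0.065]},
  {"jaw":0.07,"pos":[-0.333,0.32,-0.065]},
  {"jaw":0.07,"pos":[-0.333,0.32,-0.065]},
  {"jaw":0.07,"pos":[-0.333,0.32,-0.065]},
  {"jaw":0.07,"pos":[-0.333,0.32,-0.065]},
  {"jaw":0.07,"pos":[-0.333,0.32,-0.065]},
  {"jaw":0.07,"pos":[-0.333,0.32,-0.065]},
  {"jaw":0.07,"pos":[-0.333,0.32,-0.065]},
], grip_n=20)

```text
t: 1.43
eef_pos: [0.419, -0.2472, 0.2914]
ee_rot: [3.141, -0.0, -2.856]
force: [-0.6, -0.6, -0.8]
width: 0.0698
gripper_force: 0.0
```

The manual's scale: turns go in shares of pi/2 rad. Converting my numbers, 0.081 rad is 0.0516.

>>> nudge_tcp([
  {"jaw":0.06,"pos":[-0.167,0.407,0],"turn":0.0516},
  {"jaw":0.06,"pos":[-0.167,0.407,0],"turn":0.0516},
  {"jaw":0.06,"pos":[-0.167,0.407,0],"turn":0.0516},
  {"jaw":0.06,"pos":[-0.167,0.407,0],"turn":0.0516},
  {"jaw":0.06,"pos":[-0.167,0.407,0],"turn":0.0516},
  {"jaw":0.06,"pos":[-0.167,0.407,0],"turn":0.0516},
  {"jaw":0.06,"pos":[-0.167,0.407,0],"turn":0.0516},
  {"jaw":0.06,"pos":[-0.167,0.407,0],"turn":0.0516},
  {"jaw":0.06,"pos":[-0.167,0.407,0],"turn":0.0516},
  {"jaw":0.06,"pos":[-0.167,0.407,0],"turn":0.0516},
  {"jaw":0.06,"pos":[-0.167,0.407,0],"turn":0.0516},
  {"jaw":0.06,"pos":[-0.167,0.407,0],"turn":0.0516},
  {"jaw":0.06,"pos":[-0.167,0.407,0],"turn":0.0516},
  {"jaw":0.06,"pos":[-0.167,0.407,0],"turn":0.0516},
  {"jaw":0.06,"pos":[-0.167,0.407,0],"turn":0.0516},
  {"jaw":0.06,"pos":[-0.167,0.407,0],"turn":0.0516},
])

```text
t: 2.77
eef_pos: [0.4656, 0.1885, 0.2918]
ee_rot: [3.141, 0.0, -2.941]
force: [0.3, 0.3, 0.8]
width: 0.0604
gripper_force: 0.0
```

Run:
```python
from h import *;import cv2
a=grab_frame("scene")[:,:,::-1];b=grab_frame("top")[:,:,::-1]
cv2.imwrite("pics/c2.png",np.hstack([cv2.resize(a[180:330,180:310],(400,462)),cv2.resize(b[180:300,110:250],(400,462))]))
print(status.get_state()["eef_pos"],status.get_state()["ee_rot"])
```

```text
[0.46555448 0.18889687 0.2918595 ] [ 3.14129866e+00  4.98578163e-04 -2.94028599e+00]
```

View pics/c2.png

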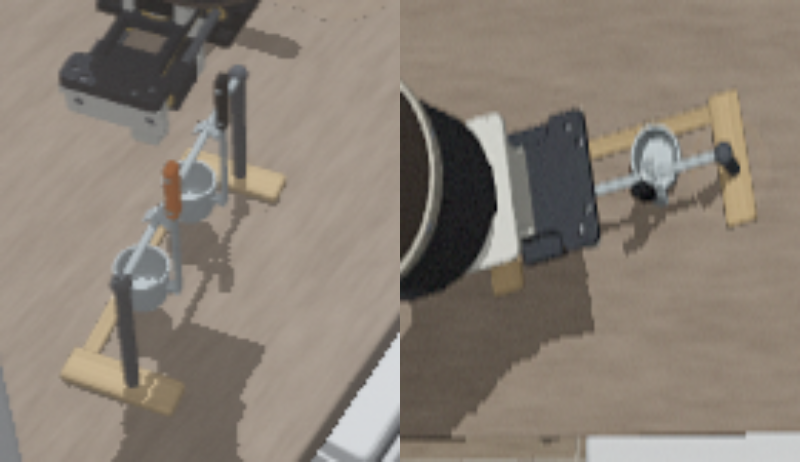

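The view shows the scoops hanging undisturbed, with the orange grip at crop (172,190) and the fingers above it. I'll check that the finger position agrees with the TCP projection.

Run:
```python
from h import *
print(proj("scene",[.4656,.189,.292]),proj("scene",[.4656,.189,.195]),proj("top",[.4656,.189,.292]),proj("scene",[.4656,.189,.34]))
for s in(1,-1):print(proj("scene",np.array([.4656,.189,.292])+s*.03*np.array([-.199,.98,0])))
```

```text
[234.79159897 214.10139064] [236.50788423 240.41304222] [145.46382322 236.43345582] [233.86676214 199.92310403]
[229.68874032 222.55476142]
[239.71278565 205.94897677]
```

>>> nudge_tcp([
  {"jaw":0.06,"pos":[0,0,0.03]},
  {"jaw":0.06,"pos":[0,0,0.06]},
  {"jaw":0.06,"pos":[0,0,0.09]},
  {"jaw":0.06,"pos":[0,0,0.116]},
  {"jaw":0.06,"pos":[0,0,0.116]},
  {"jaw":0.06,"pos":[0,0,0.116]},
  {"jaw":0.03,"pos":[0,0,0.116]},
  {"jaw":0.02,"pos":[0,0,0.116]},
  {"jaw":0.01,"pos":[0,0,0.116]},
  {"jaw":0,"pos":[0,0,0.116]},
  {"jaw":0,"pos":[0,0,0.116]},
  {"jaw":0,"pos":[0,0,0.116]},
  {"jaw":0,"pos":[0,0,0.116]},
], grip_n=25)

```text
t: 3.95
eef_pos: [0.4655, 0.19, 0.1758]
ee_rot: [3.141, 0.0, -2.939]
force: [-0.3, -0.0, 0.2]
width: 0.019
gripper_force: 0.4
```

Run:
```python
from h import *;import cv2
a=grab_frame("scene")[:,:,::-1]
cv2.imwrite("pics/c3.png",cv2.resize(a[180:330,180:310],(520,600)))
```

```text
(no output)
```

View pics/c3.png

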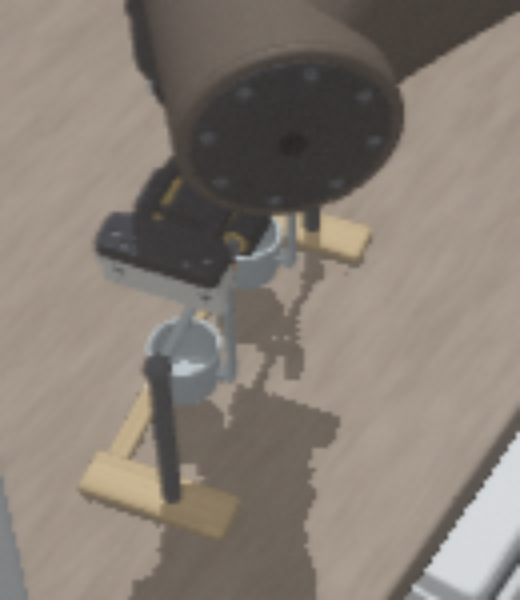

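The fingers are round the grip, with the bowl still hanging at crop (185,360). I'll let the grip build up, then lift 32 mm.

>>> nudge_tcp([
  {"jaw":0},
  {"jaw":0},
  {"jaw":0},
  {"jaw":0},
  {"jaw":0},
  {"jaw":0},
], grip_n=40)

```text
t: 4.5
eef_pos: [0.4655, 0.19, 0.1757]
ee_rot: [3.141, 0.0, -2.939]
force: [-1.2, 1.1, 2.9]
width: 0.0159
gripper_force: 40.0
```

>>> nudge_tcp([
  {"jaw":0,"pos":[0,0,-0.01]},
  {"jaw":0,"pos":[0,0,-0.02]},
  {"jaw":0,"pos":[0,0,-0.032]},
  {"jaw":0,"pos":[0,0,-0.032]},
  {"jaw":0,"pos":[0,0,-0.032]},
  {"jaw":0,"pos":[0,0,-0.032]},
], grip_n=40)

```text
t: 5.0
eef_pos: [0.4652, 0.1898, 0.2074]
ee_rot: [3.141, -0.0, -2.939]
force: [0.5, -0.0, -1.1]
width: 0.0154
gripper_force: 40.0
```

>>> nudge_tcp([
  {"jaw":0,"pos":[0.015,0,0]},
  {"jaw":0,"pos":[0.03,0,0]},
  {"jaw":0,"pos":[0.045,0,0]},
  {"jaw":0,"pos":[0.06,0,0]},
  {"jaw":0,"pos":[0.075,0,0]},
  {"jaw":0,"pos":[0.08,0,0]},
  {"jaw":0,"pos":[0.08,0,0]},
  {"jaw":0,"pos":[0.08,0,0]},
], grip_n=40)

```text
t: 5.67
eef_pos: [0.3872, 0.174, 0.2076]
ee_rot: [3.142, 0.0, -2.938]
force: [-0.3, -0.1, -1.0]
width: 0.016
gripper_force: 40.0
```

Run:
```python
from h import *;import cv2
a=grab_frame("scene")[:,:,::-1]
cv2.imwrite("pics/c4.png",cv2.resize(a[180:330,180:310],(520,600)))
```

```text
(no output)
```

View pics/c4.png

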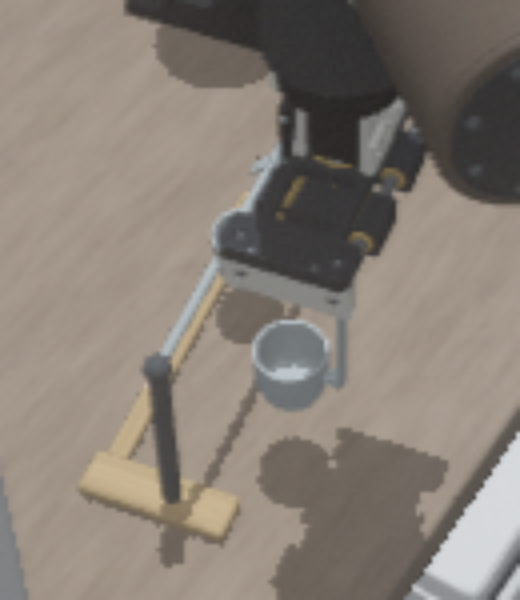

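Unhooked and hanging free, the bowl rim is at crop (290,350), well in front of the rail. Next I'll go up over the black scoop's height and across to a point in front of the dispenser.

>>> nudge_tcp([
  {"jaw":0,"pos":[0,0,-0.03]},
  {"jaw":0,"pos":[0,0,-0.06]},
  {"jaw":0,"pos":[0,0,-0.09]},
  {"jaw":0,"pos":[0,0,-0.12]},
  {"jaw":0,"pos":[0,0,-0.15]},
  {"jaw":0,"pos":[0,0,-0.18]},
  {"jaw":0,"pos":[0,0,-0.18]},
  {"jaw":0,"pos":[0,0,-0.18]},
], grip_n=40)

```text
t: 6.38
eef_pos: [0.3882, 0.1746, 0.3887]
ee_rot: [3.14, 0.002, -2.939]
force: [0.3, 0.8, -3.0]
width: 0.0157
gripper_force: 40.0
```

>>> nudge_tcp([
  {"jaw":0,"pos":[0,-0.02,0],"turn":0.0127},
  {"jaw":0,"pos":[0.002,-0.05,0],"turn":0.0264},
  {"jaw":0,"pos":[0.002,-0.08,0],"turn":0.0264},
  {"jaw":0,"pos":[0.003,-0.11,0],"turn":0.0264},
  {"jaw":0,"pos":[0.003,-0.14,0],"turn":0.0264},
  {"jaw":0,"pos":[0.004,-0.17,0],"turn":0.0264},
  {"jaw":0,"pos":[0.004,-0.2,0],"turn":0.0264},
  {"jaw":0,"pos":[0.005,-0.23,0],"turn":0.0264},
  {"jaw":0,"pos":[0.005,-0.26,0],"turn":0.0264},
  {"jaw":0,"pos":[0.006,-0.29,0],"turn":0.0264},
  {"jaw":0,"pos":[0.006,-0.32,0],"turn":0.0264},
  {"jaw":0,"pos":[0.007,-0.35,0],"turn":0.0264},
  {"jaw":0,"pos":[0.007,-0.38,0],"turn":0.0264},
  {"jaw":0,"pos":[0.007,-0.4,0],"turn":0.0264},
  {"jaw":0,"pos":[0.007,-0.415,0],"turn":0.0264},
  {"jaw":0,"pos":[0.007,-0.415,0],"turn":0.0264},
  {"jaw":0,"pos":[0.007,-0.415,0],"turn":0.0264},
  {"jaw":0,"pos":[0.007,-0.415,0],"turn":0.0264},
], grip_n=40)

```text
t: 7.88
eef_pos: [0.4636, -0.2339, 0.3864]
ee_rot: [3.141, -0.002, -2.981]
force: [0.1, -0.1, -1.5]
width: 0.0156
gripper_force: 40.0
```

Now down to the final height, then measure the scoop in the hand before going in.

>>> nudge_tcp([
  {"jaw":0,"pos":[0,0,0.03]},
  {"jaw":0,"pos":[0,0,0.06]},
  {"jaw":0,"pos":[0,0,0.09]},
  {"jaw":0,"pos":[0,0,0.12]},
  {"jaw":0,"pos":[0,0,0.145]},
  {"jaw":0,"pos":[0,0,0.161]},
  {"jaw":0,"pos":[0,0,0.161]},
  {"jaw":0,"pos":[0,0,0.161]},
  {"jaw":0,"pos":[0,0,0.161]},
], grip_n=40)

```text
t: 8.63
eef_pos: [0.4646, -0.2339, 0.228]
ee_rot: [-3.141, 0.002, -2.979]
force: [-0.8, -0.2, -1.2]
width: 0.0158
gripper_force: 40.0
```

Run:
```python
from h import *;import cv2
a=grab_frame("scene")[:,:,::-1];b=grab_frame("top")[:,:,::-1]
cv2.imwrite("pics/a5.png",a);cv2.imwrite("pics/b5.png",b)
cv2.imwrite("pics/c5.png",np.hstack([cv2.resize(a[90:240,210:310],(400,600)),cv2.resize(b[120:270,250:350],(400,600))]))
s=status.get_state();t=s["eef_pos"];print(t,s["ee_rot"])
y=s["ee_rot"][2]+np.pi;n=np.array([np.cos(y),np.sin(y),0])
g=t+[0,0,.0188];
m=g+.036*n;m[2]=g[2]-.12;print("mouth exp",m,proj("scene",m),proj("top",m))
o=np.array([.607,-.2109,.15]);print(proj("scene",o),proj("top",o))
```

```text
[ 0.46473613 -0.23404249  0.22820731] [-3.14056942e+00  2.53077279e-03 -2.97967990e+00]
mouth exp [ 0.50026528 -0.22823907  0.12700731] [302.85029349 167.403158  ] [308.05958604 225.52889064]
[272.18038228 153.66312739] [301.81611398 187.26377433]
```

View pics/c5.png

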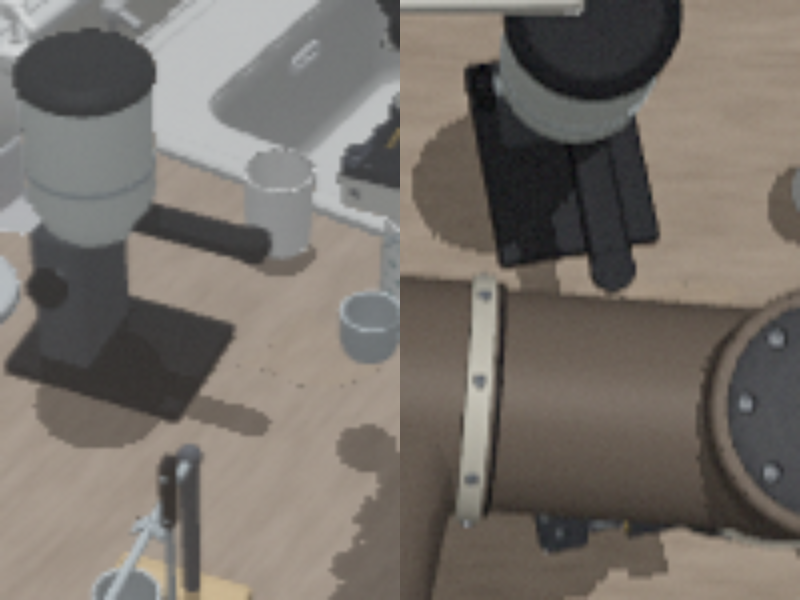

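The scene view shows the bowl rim at crop (371,310), i.e. pixel (302.8,167.5). That matches the expected mouth (302.9,167.4), so the scoop sits as planned. The top view shows the chute tip clear ahead. Moving in.

>>> nudge_tcp([
  {"jaw":0,"pos":[-0.015,0,0]},
  {"jaw":0,"pos":[-0.03,0,0]},
  {"jaw":0,"pos":[-0.045,0,0]},
  {"jaw":0,"pos":[-0.06,0,0]},
  {"jaw":0,"pos":[-0.075,0,0]},
  {"jaw":0,"pos":[-0.09,0,0]},
  {"jaw":0,"pos":[-0.1,0,0]},
  {"jaw":0,"pos":[-0.108,0,0]},
  {"jaw":0,"pos":[-0.108,0,0]},
  {"jaw":0,"pos":[-0.108,0,0]},
  {"jaw":0,"pos":[-0.108,0,0]},
  {"jaw":0,"pos":[-0.108,0,0]},
], grip_n=40)

```text
t: 9.73
eef_pos: [0.5698, -0.2168, 0.2268]
ee_rot: [3.142, 0.0, -2.981]
force: [-1.2, -0.6, -1.4]
width: 0.0159
gripper_force: 40.0
```

Run:
```python
from h import *;import cv2
a=grab_frame("scene")[:,:,::-1];b=grab_frame("top")[:,:,::-1]
cv2.imwrite("pics/c6.png",np.hstack([cv2.resize(a[100:190,220:310],(500,500)),cv2.resize(b[120:220,260:320],(300,500))]))
s=status.get_state();t=s["eef_pos"];print(t,s["ee_rot"])
y=s["ee_rot"][2]+np.pi;n=np.array([np.cos(y),np.sin(y),0])
m=t+.036*n+[0,0,.0188-.12];print("mouth",m,"err",m-[.607,-.2109,.125],np.degrees(y),proj("scene",m))
```

```text
[ 0.56995948 -0.21688325  0.22694648] [-3.14148297e+00  4.69497857e-04 -2.98053213e+00]
mouth [ 0.60549356 -0.2111101   0.12574648] err [-0.00150644 -0.0002101   0.00074648] 9.228088319314441 [272.53584161 159.51034425]
```

View pics/c6.png

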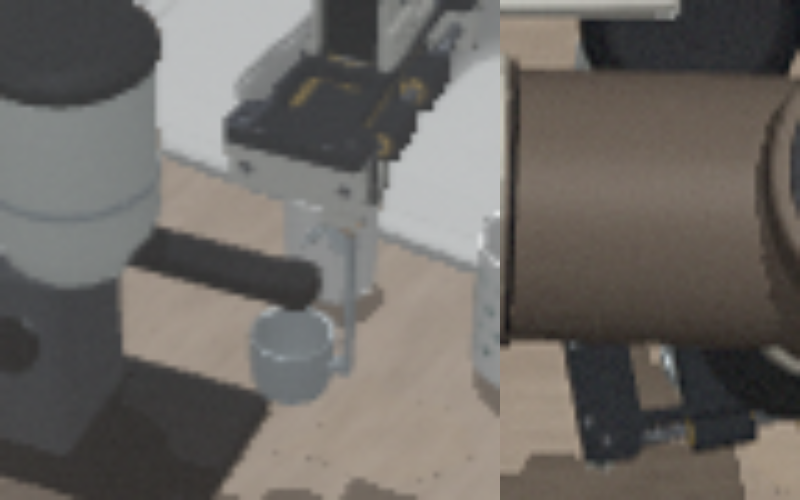

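The bowl's rim, at pixel (272.6,160), sits under the nozzle, with a gap and nothing touching. One last 1.5 mm trim forward, then settle and hand in.

>>> nudge_tcp([
  {"jaw":0,"pos":[-0.0015,0,0]},
  {"jaw":0,"pos":[-0.0015,0,0]},
  {"jaw":0,"pos":[-0.0015,0,0]},
  {"jaw":0,"pos":[-0.0015,0,0]},
  {"jaw":0,"pos":[-0.0015,0,0]},
  {"jaw":0,"pos":[-0.0015,0,0]},
], grip_n=40)

```text
t: 10.33
eef_pos: [0.5718, -0.2165, 0.2265]
ee_rot: [3.142, -0.0, -2.98]
force: [-0.5, 0.6, -0.2]
width: 0.016
gripper_force: 40.0
```

```bash
python3 -c "from station import arm, status, grab_frame, camera_params; print(arm.job_done())"
```

```text
the job is handed in; nothing more can be done
None
```

The job is handed in: the orange scoop is off the rail and held level under the outlet, its rim about 25 mm below by my measurements and its handle straight out from the dispenser's front, touching nothing in the last camera view, and nothing else was moved.

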